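# Set the length stop to the sample strip

### The job

On the length-stop jig, loosen the wing screw of the stop collar and only then slide the collar gently along its bar until its arm pushes the sample strip home against the rubber-faced end block and holds it lightly pressed there, without play. Tighten the wing screw again so that the collar stays put with the strip snug, let go, and leave the other things on the table and on the jig where they are.

Things in the scene. Friction and masses are not known exactly. Their poses are not given: they have to be found in the camera images.
- jig: The jig: a plywood board 165 x 370 mm, 12 mm thick, fixed to the table. Origin: on the table, straight under the middle of the bar; z up, y along the bar. The bar is of square steel 14 mm wide, 370 mm long, its centre line 55 mm above the table, with a brass inlay along its top; it lies between two wooden posts 72 mm high at y = +-170 mm.
- trough (a point): Middle of the strip's trough on the board's top, 12 mm above the table, 50 mm to the jig's +x side of the bar; axes as the jig's. It has a guide rail 8 mm high on each side. At its -y end stands a dark end block 50 mm wide, 34 mm high, whose rubber face looks to +y and is 113 to 133 mm from the jig's middle (not measured: found by feel). The rubber gives 1 mm per 5 N, 6 mm at most.
- wing_grip (a point): Middle of the wing of the wing screw on top of the collar, on the screw's upright axis, 104 mm above the table. The wing is an upright steel plate 34 mm long (this point's x), 9 mm thick (its y), from 13 mm above to 15 mm below the point. The frame turns with the screw. 28 mm below the point is the top of the steel collar, 42 mm in diameter, 26 mm long, on the bar.
- wing (a joint): Angle of the wing screw (rad): about 0 is tight, as found; it grows as it is loosened, counter-clockwise from above, to a stop at 1.7. It bites the bar below 0.4, ever harder to a stop at -0.25 (tight takes 0.2 N m); above 0.5 the collar is free, slides along the bar with 2 N of drag and can be moved by the wing. Loosened: above 0.7; tight: below 0.2.
- collar: The steel stop collar on the bar, 42 mm in diameter, 26 mm long, with its stop arm and wing screw. Origin: its centre, on the bar's centre line 55 mm above the table, straight below the wing screw. Axes parallel to the jig's. It can travel from jig y = -40 to +130 mm.
- slat: The sample strip, a loose light wooden strip 22 x 110 x 22 mm, 60 g, lying in the trough along the jig's y, 50 mm beside the bar, between the stop arm and the end block with some room at either end. Origin: middle of its underside; y along its length.
- spare: Bystander: plain steel ring 40 mm in diameter, 14 mm high, lying on the jig's board on the side of the bar away from the trough (origin centre of underside).
- plug: Bystander: wooden plug 24 mm in diameter, 30 mm high, standing on the jig's board on the side of the bar away from the trough.
- cone_a: Bystander: white paper cone 92 mm wide, 170 mm high, on the table.
- cone_b: Bystander: cardboard cone 84 mm wide, 150 mm high, on the table.
- tin: Bystander: open metal tin 84 mm wide, 100 mm high.
- glue: Bystander: glue bottle 52 mm wide, 140 mm high.
- driver: Bystander: screwdriver lying on the table.
- offcut: Bystander: short wooden offcut 22 x 75 x 22 mm on the table.
- stop_face (a point): The stop arm is a flat aluminium bar 8 mm thick, fixed to the collar and reaching over the trough. This point: middle of its face that meets the strip's end, 31 mm above the table, 50 mm to the jig's +x side of the bar and 12 mm towards -y of the wing screw's axis. Axes parallel to the jig's.
There are look-alikes about, which are no part of the job. What is shaped like the slat but pink, purple or red is not meant.

How it is judged:
By the outcome, as a careful person would: the job done as asked, in the order asked, and still so for the second after the job is handed in, with the robot touching nothing.
It also fails if it takes over 45 s, if anything falls off the work surface, if the arm or the gripper's body presses on something with over 40 N, if the wrist force passes 120 N, or if a joint passes its speed limit or range.

### The arm

A 6-joint arm with a two-finger parallel gripper is mounted at the origin on the work surface. World frame = base frame: x ahead of the robot, y to its left, z up, the work surface at z = 0. Lengths are in m, angles in rad, forces in N, time in s.
With the tool pointing down it reaches from about 0.375 to 0.9 m from the base axis. Payload 3.1 kg.
Tool frame: the origin (TCP) lies at the centre of the arm's flange, where the gripper is bolted on; the fingertips stand 173 mm ahead of it and the grasp point (between the pads) lies 155 mm ahead of it; z points along the fingers, y is the line along which they close (so a half turn about z gives the same grasp; the last joint's range is limited). The gripper opens to 85 mm and grips with 20 to 120 N. Pads are 22 mm wide; open, the fingers measure 114 mm over their backs; the gripper's body (76 mm by 85 mm) begins 54 mm behind the grasp point. The pads swing forward as they close: fully open they stand 13 mm farther back than shut.
Start: joints at [0.996, 0.527, 1.433, -0, 1.181, -0.178], TCP at [0.242, 0.576, 0.405] pointing down, gripper open.
Joint ranges: [-3.08, 3.08], [-0.75, 2.2], [0.22, 2.44], [-1.43, 4.57], [0, 2.65], [-2.85, 2.85]. Speed limits (rad/s): [2.79, 2.79, 3.14, 3.14, 3.14, 3.14].

### API

Orientations are given as a unit quaternion [x, y, z, w].
In Python, from station import * gives the robot as it stands.
- The arm moves only by the shell command python3 -m jog 'ROWS' [OPENING] [FORCE]. ROWS is a JSON object of lists of equal length, an entry for each row: "linear": the shift along the world's x, y, z in mm, a list of three; "turn": the turn about the world's z in units of 5 degrees (1.0 is 5 degrees). A call has 1 to 12 rows; each row shifts and turns the commanded pose from where the row before left it; what a row does not reach is not made up. A row lasts 1/8 s, in which the tool goes at most 62.5 mm and 10.7 degrees, less where a joint would pass 70% of its speed; a pose out of reach is approached as far as the arm can. A call is refused whole if a number of a shift passes 62.5 or a number of a turn 1, either way. A call with a gripper value outside its range is refused whole. OPENING is the opening, from 0 (shut) to 1 (fully open), set as the call begins (- or left out, the last holds). The fingers move at their own pace and stop on an object; FORCE is the grip in N (left out, the last holds). Time passes only in rows, so rows that do not move let the fingers close. It gives the time, the measured TCP pose, the force, the opening and the grip force at its end, in the units of the state.
- sense(): the state, without advancing time (a new reading comes with each control period).
- snapshot(name): name is "side" or "top" or "wrist"; returns the picture (480x640x3 uint8, red, green, blue); there is no depth.
- get_calibration(name): a dict with "fx", "fy", "cx", "cy" (pixels), "world_to_cam" (4x4, takes a point from world to camera coordinates). Camera axes: x right, y down, z forward; pixel columns grow to the right and rows downward; lengths in m; the calibration is good to about 2 mm. A picture is of the moment at which its call begins: read the wrist's pose just before it. get_calibration takes no time and is no camera call; for the wrist camera it gives the pose at the moment of the call.
- sign_off(): hands the job in; it is judged then, once.
The state is a dict: "t": time; "q": joint angles; "qd": joint speeds; "tau": joint torques, N m; "tcp_pos": TCP position; "tool_rot": TCP orientation; "force": force on the tool from outside, world axes, zero at the start; "ft_torque": the same for the moment, N m; "finger_gap": opening from 0.0 (shut) to 1.0 (fully open); "gripper_force": force on a finger pad.
Only numpy, scipy, OpenCV 4.12 (cv2) and the standard library are available. Lean on these libraries where they do the work, as an engineer would, in place of code of your own. Each camera call takes 0.05 s, during which the arm holds its last target. There are 200 camera calls.

## Working session

There is one attempt and no reset: what is moved stays moved. The work goes in short steps, Python scripts to look and compute and a shell command to move; the robot and the scene stay as the last step left them, time stands still between calls to the robot, and variables do not carry over. Pictures are saved under pics/ and viewed, at most 10 in all, crops included, and the job is handed in when it is done.

```bash
mkdir -p pics
cat > h.py <<'E'
from station import *
import numpy as np, cv2
def save(n,f): 
    im=snapshot(n); cv2.imwrite('pics/'+f,im[:,:,::-1]); return im
def ray(cal,u,v):
    M=np.array(cal["world_to_cam"]);R=M[:3,:3];t=M[:3,3]
    d=R.T@np.array([(u-cal["cx"])/cal["fx"],(v-cal["cy"])/cal["fy"],1.]);return -R.T@t,d
def onz(cal,u,v,z):
    o,d=ray(cal,u,v);return o+d*(z-o[2])/d[2]
def proj(cal,p):
    M=np.array(cal["world_to_cam"]);c=M[:3,:3]@np.array(p)+M[:3,3]
    return np.array([cal["fx"]*c[0]/c[2]+cal["cx"],cal["fy"]*c[1]/c[2]+cal["cy"]])
E
python3 - <<'E'
from h import *
for n in("top","side"):
    save(n,n+'1.png'); c=get_calibration(n); M=np.array(c["world_to_cam"]); print(n,c["fx"],c["cx"],c["cy"],(-M[:3,:3].T@M[:3,3]).round(3),M[2,:3].round(2))
s=sense();print(s["t"],s["force"],s["finger_gap"],s["tool_rot"])
E
```

```text
top 477.31208110051466 325.0731385392438 228.64426160441423 [ 0.342 -0.002  1.318] [ 0.16  0.02 -0.99]
side 502.8886317210673 314.9310851784276 235.77125318712734 [0.301 0.652 0.898] [ 0.22 -0.61 -0.76]
0.1 [-0.47720059 -0.19056267  0.2312394 ] 1.00022826269513 [ 1.97113769e-01  9.80380169e-01 -8.73030721e-04 -3.52381317e-04]
```

View pics/top1.png

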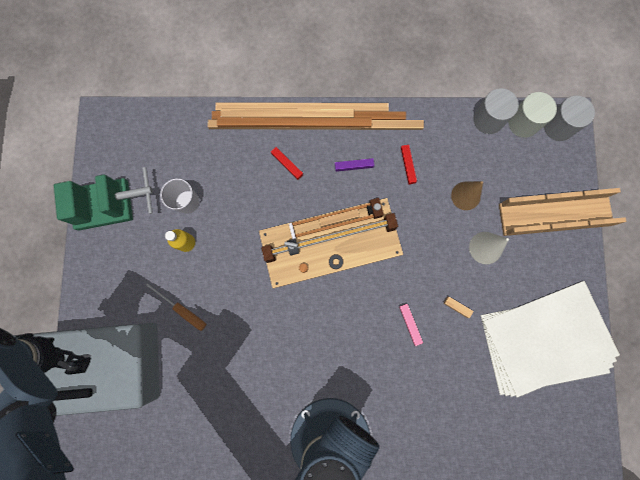

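View pics/side1.png

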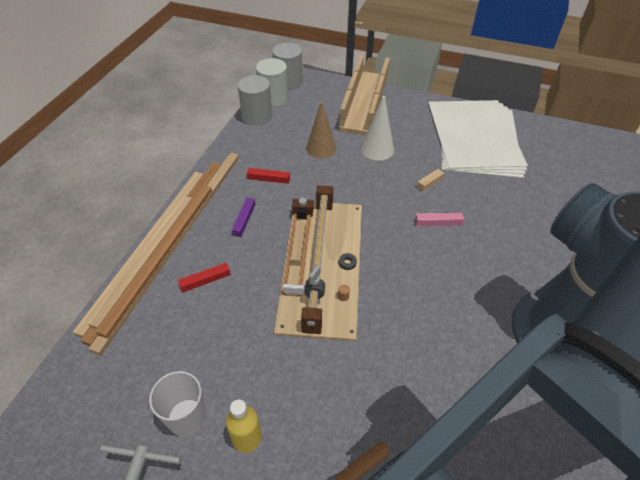

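The jig lies at the middle of the top view: its bar runs from the post at (268,252) to the one at (392,222). The collar with its wing and white stop arm is near (292,245), the dark end block near (376,207), and the trough is on the side away from the robot. The loose red, purple and pink strips, at (287,163), (355,165), (408,165) and (411,325), are look-alikes. The wooden strip in the trough is the one meant. One enlarged crop will confirm this.

Run:
```python
from h import *
t=cv2.imread('pics/top1.png');s=cv2.imread('pics/side1.png')
a=cv2.resize(t[190:295,250:410],None,fx=5,fy=5,interpolation=cv2.INTER_CUBIC)[:, :800]
cv2.imwrite('pics/c1.png',a[:600])
b=cv2.resize(s[180:340,270:370],None,fx=3.7,fy=3.7,interpolation=cv2.INTER_CUBIC);cv2.imwrite('pics/c2.png',b)
c=get_calibration("top")
# board mask -> corners at z=12mm
hsv=cv2.cvtColor(t,cv2.COLOR_BGR2HSV);m=cv2.inRange(hsv,(8,60,110),(28,255,255));m[:185]=0;m[300:]=0;m[:,:250]=0;m[:,415:]=0
m=cv2.morphologyEx(m,cv2.MORPH_CLOSE,np.ones((5,5)))
cs,_=cv2.findContours(m,0,2);k=max(cs,key=cv2.contourArea);P=np.array([onz(c,*p[0],.012)[:2] for p in k]).astype(np.float32)
r=cv2.minAreaRect(P*1000);print(r)
```

```text
((516.5352172851562, 5.4278411865234375), (165.51869201660156, 370.34808349609375), 14.996346473693848)
```

View pics/c1.png

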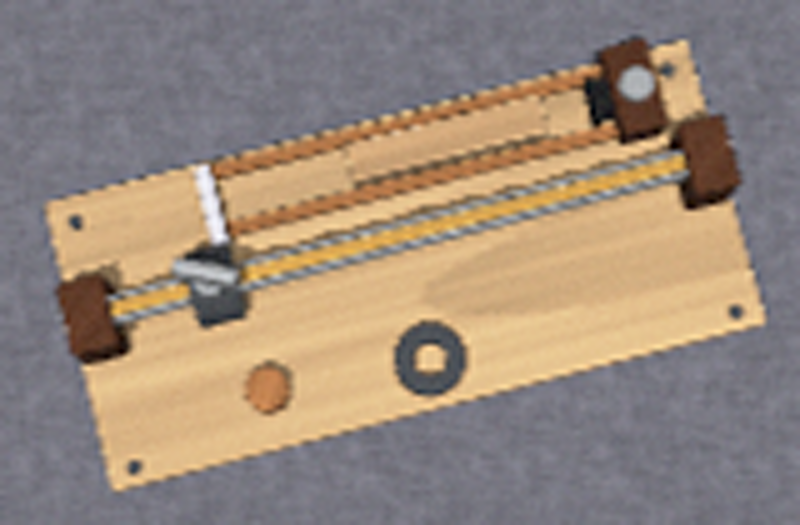

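View pics/c2.png

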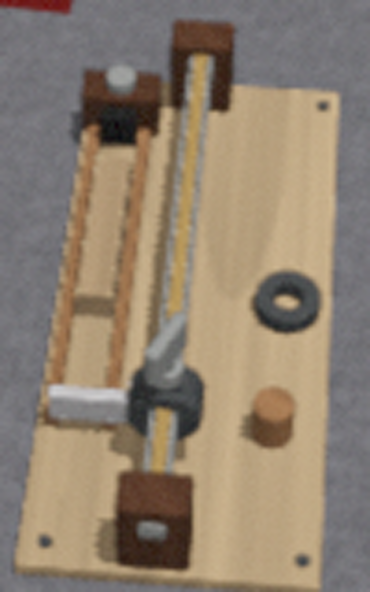

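The crop confirms it: the wooden strip lies in the trough from about (350,165) to (548,120) in the crop, with the stop arm at (210,205) and the rubber at (598,100). The wing runs from (172,265) to (238,278). The bystander ring at (430,358) and plug at (268,388) are on the other side of the bar.

Run:
```python
from h import *
c=get_calibration("top");s=get_calibration("side")
T=lambda x,y,z:onz(c,x/5+250-.4,y/5+190-.4,z)
S=lambda x,y,z:onz(s,x/3.7+270-.4,y/3.7+180-.4,z)
yaw=np.radians(15);X=np.array([np.cos(yaw),np.sin(yaw)]);Y=np.array([-X[1],X[0]])
p1,p2=T(88,312,.072),T(708,158,.072);m=((p1+p2)/2)[:2];print("posts",p1,p2,np.linalg.norm(p1-p2),np.degrees(np.arctan2(-(p1-p2)[0],(p1-p2)[1])))
b1,b2=T(150,300,.062),T(680,163,.062);d=b1-b2;print("bar yaw",np.degrees(np.arctan2(-d[0],d[1])),b1,b2)
q1,q2=S(203,35,.072),S(155,490,.072);print("side posts",q1,q2)
for n,p in dict(wingT=T(205,271,.117),w1=T(172,265,.117),w2=T(238,278,.117),wingS=S(166,350,.117),arm=T(208,205,.042),slatA=T(350,165,.034),slatB=T(547,120,.034),rub=T(590,105,.046)).items():
    print(n,p[:2].round(4),"jig",round((p[:2]-m)@X,4),round((p[:2]-m)@Y,4))
print(m,sense()["tcp_pos"])
```

```text
posts [0.48115436 0.17037783 0.072     ] [ 0.56590893 -0.15605368  0.072     ] 0.3372549021667875 14.554876797387584
bar yaw 15.103494347288281 [0.48895252 0.13900325 0.062     ] [ 0.56488442 -0.14234466  0.062     ]
side posts [ 0.57039677 -0.15571853  0.072     ] [0.48318535 0.17046253 0.072     ]
wingT [0.4976 0.1052] jig 0.0003 0.1014
w1 [0.5005 0.1221] jig 0.0075 0.117
w2 [0.4941 0.0884] jig -0.0074 0.086
wingS [0.497  0.1154] jig 0.0024 0.1114
arm [0.5434 0.1111] jig 0.0461 0.0953
slatA [0.5674 0.0346] jig 0.0494 0.0151
slatB [ 0.5932 -0.073 ] jig 0.0466 -0.0955
rub [ 0.5993 -0.0957] jig 0.0466 -0.119
[0.52353164 0.00716207] [0.24135022 0.57621439 0.40382683]
```

```bash
python3 -m jog '{"linear":[[21,-39,0],[21,-39,0],[21,-39,0],[21,-39,0],[21,-39,0],[21,-39,0],[21,-39,0],[21,-39,0],[22,-39,0],[22,-39,0],[22,-39,0],[22,-40,0]],"turn":[-1,-1,-1,-1,-1,-1,-1,-1,-1,-1,-1,-1]}' 1 20
python3 -m jog '{"linear":[[0,0,-12],[0,0,-12],[0,0,-12],[0,0,-12],[0,0,0]],"turn":[-0.9,-0.9,-0.9,-0.9,0]}'
python3 - <<'E'
from h import *
s=sense();c=get_calibration("wrist");save("wrist","w1.png");print(s["tcp_pos"],s["tool_rot"],s["q"],s["force"])
print(proj(c,[.4975,.107,.117]),proj(c,[.4975,.107,.104]))
import json;json.dump({k:np.array(v).tolist() for k,v in c.items()},open('cal1.json','w'))
E
```

```text
t: 1.6
tcp_pos: [0.4979, 0.1061, 0.4044]
tool_rot: [0.662, 0.75, -0.0, -0.0]
force: [1.4, -0.4, -0.6]
finger_gap: 0.997
gripper_force: 0.0
t: 2.22
tcp_pos: [0.497, 0.1074, 0.3557]
tool_rot: [0.77, 0.638, -0.001, -0.001]
force: [-0.3, -0.0, 0.4]
finger_gap: 1.0
gripper_force: 0.0
[0.49703249 0.10739605 0.35570358] [ 0.76989239  0.63817193 -0.00115747 -0.00097652] [-7.25776890e-03  4.42826010e-01  1.77221112e+00  5.38313756e-06
  9.29584266e-01  1.79290465e-01] [-0.28341316 -0.03616835  0.41300051]
[327.1506712  257.62616326] [327.04695239 250.90672696]
```

View pics/w1.png

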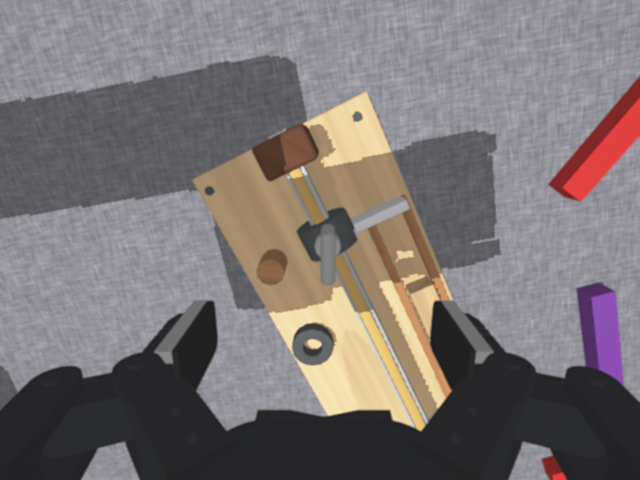

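The wrist view shows the wing from about (328,228) to (328,283), just ahead of the fingers, with the arm to the right. I'll check the predicted wing ends against it.

Run:
```python
from h import *
import json;c={k:(np.array(v) if isinstance(v,list) else v) for k,v in json.load(open('cal1.json')).items()}
a=np.radians(79);w=np.array([np.cos(a),np.sin(a),0])*.017;p=np.array([.4975,.107,.117])
print("pred",proj(c,p-w),proj(c,p+w),proj(c,p-w-[0,0,.028]),proj(c,p+w-[0,0,.028]))
im=cv2.imread('pics/w1.png')[205:300,285:425]
cv2.imwrite('pics/c3.png',cv2.resize(im,None,fx=5.7,fy=5.7,interpolation=cv2.INTER_CUBIC)[:600,:800])
```

```text
pred [326.93160013 283.55806346] [327.37953936 230.5345611 ] [326.74861411 267.42287023] [327.13959219 219.63920134]
```

View pics/c3.png

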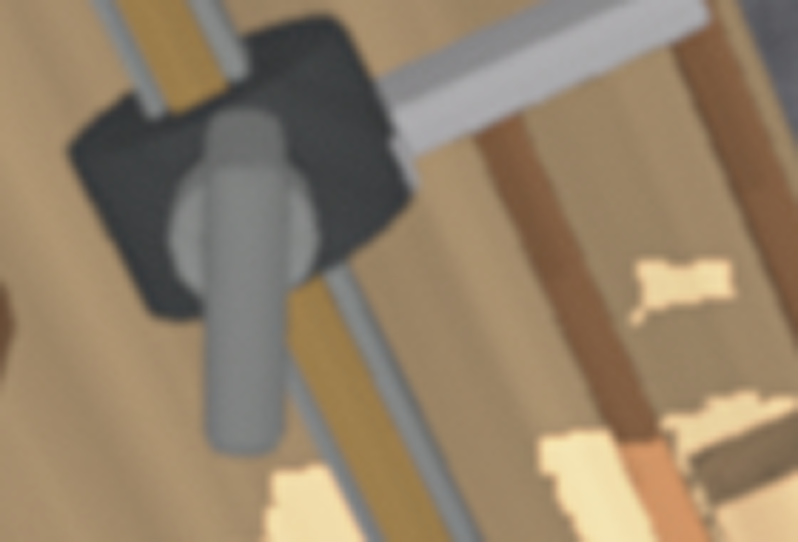

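Top face of the wing runs from (328,234) to (328,284) in the full picture. That is within 2 px of the prediction, so the yaw is right. I descend with a 1 mm correction.

```bash
python3 -m jog '{"linear":[[0.8,-1.2,-12],[0,0,-12],[0,0,-12],[0,0,-12],[0,0,-12],[0,0,-12],[0,0,-12],[0,0,-12],[0,0,0]],"turn":[0,0,0,0,0,0,0,0,0]}'
python3 -m jog '{"linear":[[0,0,0],[0,0,0],[0,0,0],[0,0,0],[0,0,0],[0,0,0],[0,0,0],[0,0,0]],"turn":[0,0,0,0,0,0,0,0]}' 0 60
```

```text
t: 3.4
tcp_pos: [0.498, 0.1062, 0.2597]
tool_rot: [0.77, 0.638, -0.001, -0.001]
force: [-0.1, 0.3, 0.1]
finger_gap: 0.998
gripper_force: 0.0
t: 4.4
tcp_pos: [0.4985, 0.1062, 0.262]
tool_rot: [0.77, 0.638, 0.001, 0.001]
force: [-2.0, 0.4, 9.0]
finger_gap: 0.094
gripper_force: 131.3
```

```bash
python3 -m jog '{"linear":[[0,0,2],[0,0,0]],"turn":[0,0]}' 0 50
python3 -m jog '{"linear":[[0,0,0],[0,0,0],[0,0,0],[0,0,0]],"turn":[1,1,1,1]}'
python3 -m jog '{"linear":[[0,0,0],[0,0,0],[0,0,0],[0,0,0],[0,0,0],[0,0,0],[0,0,0],[0,0,0],[0,0,0]],"turn":[1,1,1,1,1,1,1,1,0]}'
python3 -c "
from h import *
s=sense();print(s['force'],s['ft_torque'],s['tcp_pos'])"
```

```text
t: 4.65
tcp_pos: [0.4985, 0.1061, 0.2625]
tool_rot: [0.77, 0.638, -0.0, 0.0]
force: [1.4, -1.0, -2.7]
finger_gap: 0.091
gripper_force: 90.9
t: 5.15
tcp_pos: [0.4981, 0.1061, 0.2625]
tool_rot: [0.647, 0.763, -0.0, -0.0]
force: [0.1, -1.4, -1.4]
finger_gap: 0.097
gripper_force: 91.2
t: 6.28
tcp_pos: [0.4973, 0.106, 0.2625]
tool_rot: [0.348, 0.937, -0.001, -0.001]
force: [-3.3, -3.0, 1.3]
finger_gap: 0.095
gripper_force: 91.8
[-3.29427188 -3.03878206  1.33254794] [-0.6023284   0.25788571  0.09755766] [0.49727842 0.10596712 0.26246252]
```

```bash
python3 -m jog '{"linear":[[1.55,-5.8,0],[1.55,-5.8,0],[1.55,-5.8,0],[1.55,-5.8,0],[1.55,-5.8,0],[1.55,-5.8,0],[1.55,-5.8,0],[1.55,-5.8,0],[1.55,-5.8,0],[1.55,-5.8,0],[1.55,-5.8,0],[0,0,0]],"turn":[0,0,0,0,0,0,0,0,0,0,0,0]}'
python3 - <<'E'
from h import *
s=sense();print(s['force'],s['ft_torque'],s['tcp_pos'])
a=save("top","t2.png");b=save("wrist","w2.png")
o=np.hstack([cv2.resize(a[185:300,250:410],None,fx=2.5,fy=2.5),np.zeros((287,10,3),np.uint8),cv2.resize(b,(383,287))]);cv2.imwrite('pics/c4.png',o[:,:800,::-1])
E
```

```text
t: 7.78
tcp_pos: [0.5144, 0.0417, 0.2624]
tool_rot: [0.348, 0.937, -0.001, -0.002]
force: [-5.0, -2.7, 0.6]
finger_gap: 0.097
gripper_force: 91.9
[-5.01674049 -2.66294302  0.57821032] [-0.55242473  0.5963165   0.0735103 ] [0.51444625 0.04173091 0.26244158]Traceback (most recent call last):
  File "<stdin>", line 4, in <module>
    return _nx.concatenate(arrs, 1, dtype=dtype, casting=casting)
           ~~~~~~~~~~~~~~~^^^^^^^^^^^^^^^^^^^^^^^^^^^^^^^^^^^^^^^
ValueError: all the input array dimensions except for the concatenation axis must match exactly, but along dimension 0, the array at index 0 has size 288 and the array at index 1 has size 287
```

Run:
```python
from h import *
a=cv2.imread('pics/t2.png');b=cv2.imread('pics/w2.png')
if b is None: b=save("wrist","w2.png")[:,:,::-1]
o=np.hstack([cv2.resize(a[185:300,250:410],(400,288)),cv2.resize(b,(384,288))]);cv2.imwrite('pics/c4.png',o)
```

```text
(no output)
```

View pics/c4.png

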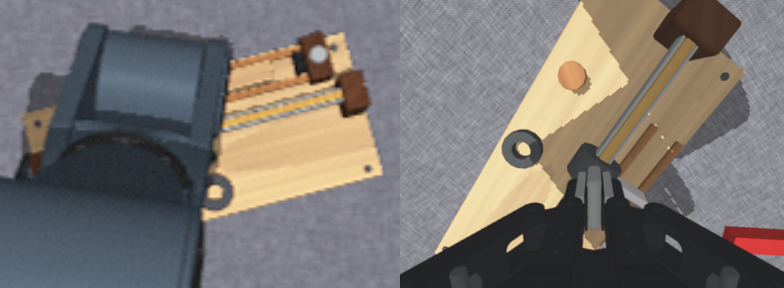

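```bash
python3 -m jog '{"linear":[[0,-2,0],[0.5,-2,0],[0.5,-2,0],[0.5,-2,0],[0.5,-2,0],[0.5,-2,0],[0.5,-2,0],[0.5,-2,0],[0.5,-2,0],[0.5,-2,0],[0.5,-2,0],[0,0,0]],"turn":[0,0,0,0,0,0,0,0,0,0,0,0]}'
python3 -m jog '{"linear":[[0,0,0]],"turn":[0]}'
cat > f.py <<'E'
from h import *
s=sense();f=np.array(s['force']);p=np.array(s['tcp_pos'])[:2]-[.5245,.007]
X=np.array([.9659,.2588]);Y=np.array([-.2588,.9659]);print("F jig",(f[:2]@X).round(2),(f[:2]@Y).round(2),"p jig mm",(p@X*1e3).round(2),(p@Y*1e3).round(2),"tau",np.array(s['ft_torque']).round(2))
E
python3 f.py; python3 -m jog '{"linear":[[0.25,-1,0],[0.25,-1,0],[0,0,0]],"turn":[0,0,0]}' >/dev/null; python3 f.py
```

```text
t: 9.38
tcp_pos: [0.5199, 0.0203, 0.2625]
tool_rot: [0.348, 0.937, -0.0, -0.001]
force: [-4.7, 0.2, -0.5]
finger_gap: 0.094
gripper_force: 91.6
t: 9.5
tcp_pos: [0.5199, 0.0203, 0.2625]
tool_rot: [0.348, 0.937, -0.0, -0.001]
force: [-4.3, 0.0, -0.0]
finger_gap: 0.095
gripper_force: 91.6
F jig -4.18 1.13 p jig mm -1.05 14.03 tau [-0.15  0.6   0.03]
F jig -4.69 2.28 p jig mm -1.05 12.12 tau [-0.07  0.63  0.08]
```

```bash
for i in 1 2; do python3 -m jog '{"linear":[[0.25,-1,0],[0.25,-1,0],[0,0,0]],"turn":[0,0,0]}' >/dev/null; python3 f.py; done
```

```text
F jig -3.91 3.37 p jig mm -1.06 10.03 tau [-0.09  0.57  0.05]
F jig -4.37 2.51 p jig mm -1.07 7.98 tau [-0.06  0.58  0.07]
```

```bash
python3 -m jog '{"linear":[[0.25,-1,0],[0.25,-1,0],[0,0,0]],"turn":[0,0,0]}' >/dev/null; python3 f.py
```

```text
F jig -5.04 1.08 p jig mm -1.11 5.92 tau [-0.07  0.56  0.06]
```

```bash
python3 -m jog '{"linear":[[0.25,-1,0],[0,0,0]],"turn":[0,0]}' >/dev/null; python3 f.py;  python3 -m jog '{"linear":[[0.25,-1,0],[0,0,0]],"turn":[0,0]}' >/dev/null; python3 f.py
```

```text
F jig -4.31 2.46 p jig mm -1.1 4.88 tau [-0.09  0.61  0.05]
F jig -3.87 2.09 p jig mm -1.1 3.84 tau [-0.09  0.48  0.07]
```

```bash
python3 -m jog '{"linear":[[0.25,-1,0],[0,0,0]],"turn":[0,0]}' >/dev/null; python3 f.py
```

```text
F jig -4.38 1.46 p jig mm -1.13 2.81 tau [-0.06  0.52  0.01]
```

```bash
python3 -m jog '{"linear":[[0.25,-1,0],[0,0,0]],"turn":[0,0]}' >/dev/null; python3 f.py
```

```text
F jig -4.34 1.89 p jig mm -1.12 1.77 tau [-0.04  0.54  0.04]
```

```bash
python3 -m jog '{"linear":[[0.25,-1,0],[0,0,0]],"turn":[0,0]}' >/dev/null; python3 f.py; python3 -m jog '{"linear":[[0.25,-1,0],[0,0,0]],"turn":[0,0]}' >/dev/null; python3 f.py
```

```text
F jig -4.17 3.16 p jig mm -1.13 1.06 tau [0.15 0.56 0.12]
F jig -3.23 5.32 p jig mm -1.16 0.46 tau [0.49 0.54 0.05]
```

```bash
python3 -m jog '{"linear":[[0.25,-1,0],[0,0,0]],"turn":[0,0]}' >/dev/null; python3 f.py
```

```text
F jig -3.31 6.67 p jig mm -1.17 -0.12 tau [0.78 0.5  0.1 ]
```

```bash
python3 -m jog '{"linear":[[0.25,-1,0],[0,0,0]],"turn":[0,0]}' | head -1; python3 f.py
```

```text
t: 13.0
F jig -2.98 8.85 p jig mm -1.19 -0.74 tau [1.1  0.48 0.14]
```

Contact with the rubber came at about y = 1.5 mm, and the push is now roughly 7 N above drag (about 1.4 mm of give). I turn the screw back to just before the bite and recheck.

```bash
python3 -m jog '{"linear":[[0,0,0],[0,0,0],[0,0,0],[0,0,0],[0,0,0],[0,0,0],[0,0,0]],"turn":[-1,-1,-1,-1,-1,-1,0]}' | head -3; python3 f.py
```

```text
t: 13.88
tcp_pos: [0.5241, 0.0063, 0.2625]
tool_rot: [0.58, 0.815, 0.002, -0.002]
F jig -0.82 11.12 p jig mm -0.57 -0.6 tau [ 1.37  0.39 -0.12]
```

```bash
python3 -m jog '{"linear":[[-0.5,2,0],[0,0,0]],"turn":[0,0]}' | head -1; python3 f.py;  python3 -m jog '{"linear":[[0,0,0],[0,0,0],[0,0,0],[0,0,0],[0,0,0],[0,0,0],[0,0,0]],"turn":[-1,-1,-1,-1,-1,-1,0]}' | head -3; python3 f.py
```

```text
t: 14.12
F jig -0.93 6.23 p jig mm -0.53 0.54 tau [ 0.68  0.33 -0.03]
t: 15.0
tcp_pos: [0.5245, 0.0074, 0.2625]
tool_rot: [0.771, 0.637, 0.001, -0.0]
F jig 0.77 6.73 p jig mm 0.1 0.4 tau [0.78 0.26 0.01]
```

```bash
for i in 1 2; do python3 -m jog '{"linear":[[0,0,0],[0,0,0]],"turn":[-0.8,0]}' | sed -n 3p; python3 f.py; done
```

```text
tool_rot: [0.792, 0.61, 0.001, -0.0]
F jig 1.28 7.23 p jig mm 0.19 0.4 tau [ 0.81  0.2  -0.06]
tool_rot: [0.813, 0.582, 0.002, -0.0]
F jig 1.91 6.95 p jig mm 0.28 0.34 tau [0.85 0.22 0.03]
```

```bash
python3 -m jog '{"linear":[[0,0,0],[0,0,0]],"turn":[-0.5,0]}' | sed -n 3p; python3 f.py; python3 -m jog '{"linear":[[-0.25,1,0],[0,0,0]],"turn":[0,0]}' | sed -n 3p; python3 f.py; python3 -m jog '{"linear":[[-0.25,1,0],[0,0,0]],"turn":[0,0]}' | sed -n 3p; python3 f.py
python3 -c "
from h import *
save('wrist','w3.png')"
```

```text
tool_rot: [0.826, 0.564, 0.002, -0.0]
F jig 0.85 7.16 p jig mm 0.3 0.32 tau [0.87 0.26 0.03]
tool_rot: [0.825, 0.564, 0.001, 0.001]
F jig 3.49 4.69 p jig mm 0.28 0.63 tau [ 0.6  -0.1   0.08]
tool_rot: [0.825, 0.565, 0.001, 0.001]
F jig 5.17 -0.71 p jig mm 0.23 0.93 tau [ 0.01 -0.47  0.11]
```

View pics/w3.png

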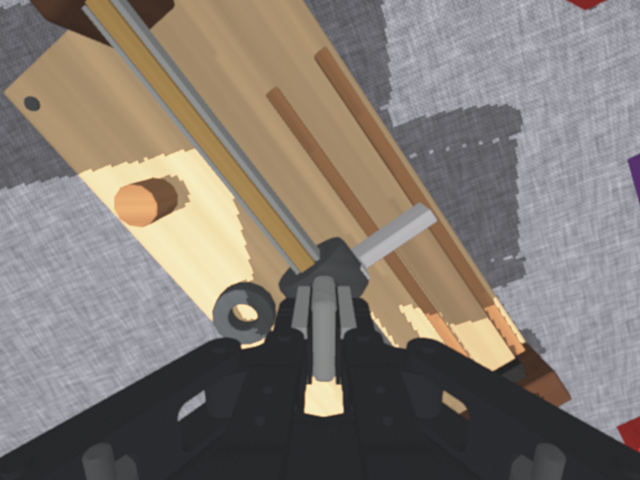

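The wing is square in the fingers (323, 280–380), and the screw is turned about 11° past where it was found. The collar now holds stiffly: 8 N moved it 0.6 mm, which is the fingers giving. I let go and rise.

```bash
python3 -m jog '{"linear":[[0,0,0],[0,0,0],[0,0,0],[0,0,0],[0,0,0]],"turn":[0,0,0,0,0]}' 0.5 20 | head -5
python3 -m jog '{"linear":[[0,0,10],[0,0,15],[0,0,20],[0,0,20],[0,0,20],[0,0,20],[-20,20,20],[-40,40,0],[-40,40,0],[-40,40,0],[-40,40,0],[0,0,0]],"turn":[0,0,0,0,0,0,0,0,0,0,0,0]}'
python3 -m jog '{"linear":[[-20,50,20],[-20,50,20],[0,60,0],[0,60,0],[0,60,0],[0,0,0]],"turn":[0,0,0,0,0,0]}' | head -2
python3 - <<'E'
from h import *
a=save("top","t3.png");b=save("side","s3.png")
o=np.hstack([cv2.resize(a[190:295,250:410],(480,315),interpolation=2),cv2.resize(b[180:340,270:370],(197,315),interpolation=2)]);cv2.imwrite('pics/c6.png',o)
E
```

```text
t: 16.92
tcp_pos: [0.5233, 0.0084, 0.2628]
tool_rot: [0.825, 0.565, -0.0, 0.0]
force: [-0.5, -0.5, 0.5]
finger_gap: 0.498
t: 18.42
tcp_pos: [0.3398, 0.1901, 0.3885]
tool_rot: [0.824, 0.567, -0.001, -0.0]
force: [0.8, 0.2, 0.0]
finger_gap: 0.5
gripper_force: 0.0
t: 19.18
tcp_pos: [0.3044, 0.4716, 0.4284]
```

View pics/c6.png

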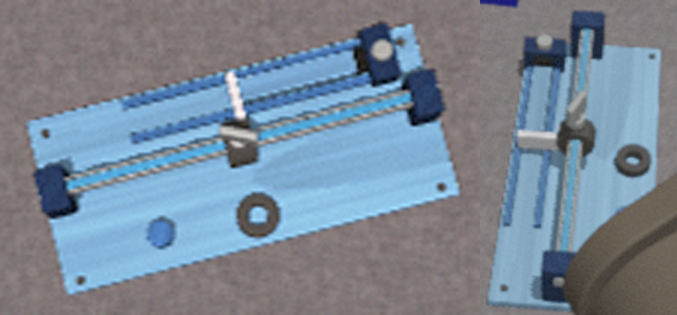

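The strip is against the end block, the arm is at its near end, and ring and plug are where they were. (The crop's colours are swapped by my saving order.) I'll check the wing's angle against the first picture in one enlarged crop.

Run:
```python
from h import *
a=cv2.imread('pics/top1.png')[228:262,272:312];b=cv2.imread('pics/t3.png')
c=get_calibration("top");p=proj(c,[.524,.0075,.117]);print(p)
x,y=p.astype(int);b=b[y-17:y+17,x-20:x+20]
cv2.imwrite('pics/c7.png',np.hstack([cv2.resize(i,(400,340),interpolation=cv2.INTER_CUBIC) for i in(a,b)]))
```

```text
[329.15565303 233.81452256]
```

View pics/c7.png

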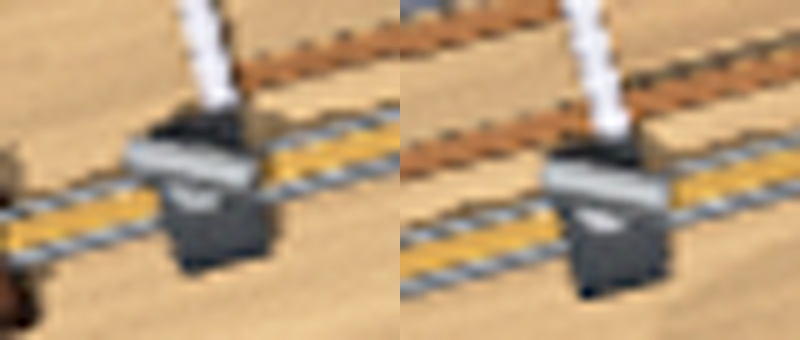

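Run:
```python
from h import *
c=get_calibration("top")
for f,p in(("top1",[.4977,.106,.117]),("t3",[.524,.0075,.117])):
    im=cv2.imread(f'pics/{f}.png');x,y=proj(c,p).astype(int)
    b=cv2.resize(im[y-8:y+9,x-11:x+12],None,fx=8,fy=8,interpolation=cv2.INTER_CUBIC);h=cv2.cvtColor(b,cv2.COLOR_BGR2HSV)
    for v in(125,140):
        m=cv2.inRange(h,(0,0,v),(180,50,235));n,l,s,ce=cv2.connectedComponentsWithStats(m)
        k=min([i for i in range(1,n) if s[i,4]>300],key=lambda i:np.hypot(*(ce[i]-[92,60])))
        r=cv2.minAreaRect(np.argwhere(l==k)[:,::-1].astype(np.float32));q=np.argwhere(l==k)[:,::-1]-ce[k];w,V=np.linalg.eigh(np.cov(q.T));print(f,v,r,np.degrees(np.arctan(V[1,1]/V[0,1])))
```

```text
top1 125 ((95.82954406738281, 74.47122192382812), (106.36487579345703, 28.77460479736328), 9.5829439163208) 10.368303318631497
top1 140 ((94.02233123779297, 74.93711853027344), (103.2686767578125, 25.821306228637695), 12.425942420959473) 11.118757467827265
t3 125 ((112.05731964111328, 81.6051025390625), (147.06509399414062, 35.89155578613281), 16.389541625976562) 14.419077081131041
t3 140 ((111.32630920410156, 81.61952209472656), (145.78939819335938, 29.920974731445312), 15.662105560302734) 14.012834609620786
```

```bash
python3 -c "
from station import *
print(sign_off())"
```

```text
the job is handed in; nothing more can be done
None
```

I loosened the wing screw, slid the collar until its arm pressed the strip lightly against the rubber (about 1 to 1.5 mm of give), retightened it to within a few degrees of where I found it and let go; the job was handed in at about 19 s, with the jig's other parts unmoved, though I did not measure the strip's snugness after letting go.

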